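# Show the assistant which spray can has lost its cap

## Task

Call the shop assistant by pressing the counter bell's plunger right down with your fingertips and letting it spring back. Then show what needs putting right: with the hand pointing straight down, point at the nozzle of the one spray can that has lost its cap, with the fingertips two to three centimetres above it for two seconds, and then in the same way at the loose cap on the table for two seconds, and finish while still pointing at the cap. Touch nothing but the bell, do not bring the hand low over the other cans, and pick nothing up.

Things in the scene. Friction and masses are not known exactly. Their poses are not given: they have to be found in the camera images.
- bell_top (a point): Top centre of the plunger of the steel counter bell: a small steel mushroom head (18 mm diameter) on a domed bell (86 mm diameter at its base, fixed to the table). About 60 mm above the table when released; pressed straight down.
- ringer (a joint): Plunger of the bell: 0 released, 0.006 (m) fully down. A spring returns it: about 1.4 N to start, 4 N fully down.
- can_open: The spray can without a cap, standing upright: the same can of 53 mm diameter with a plain paper label; its bare steel dome starts 108 mm up and a small black nozzle (11 mm diameter) stands in the middle, its top 134 mm above the underside. Origin: centre of its underside, z up.
- cap: The loose white cap standing on the table, closed end up: 50 mm diameter, 34 mm tall, like those on the other cans. Origin: centre of its underside, z up.
- can_a: Capped spray can with a plain paper label, standing upright: 53 mm diameter, closed white cap (50 mm diameter) on top, 142 mm tall in all. Origin: centre of its underside, z up.
- can_b: Capped spray can with a plain paper label, standing upright: 53 mm diameter, closed white cap (50 mm diameter) on top, 142 mm tall in all. Origin: centre of its underside, z up.
- can_c: Capped spray can with a plain paper label, standing upright: 53 mm diameter, closed white cap (50 mm diameter) on top, 142 mm tall in all. Origin: centre of its underside, z up.
- notebook: Bystander. Origin: centre of its underside. Closed notebook lying flat, 90 x 130 x 14 mm, long side along its y.
- tape: Bystander. Origin: centre of its underside. Roll of tape lying flat, a ring of 60 mm outer and 40 mm inner diameter, 22 mm tall.
- marker: Bystander. Origin: centre of its underside. Marker pen lying along its x, 130 mm long, 13 mm thick.
- water: Bystander. Origin: centre of its underside. Water bottle, upright, 62 mm diameter, 200 mm tall.
- jar: Bystander. Origin: centre of its underside. Low jar with a steel lid, 60 mm diameter, 60 mm tall.
- pencup: Bystander. Origin: centre of its underside. Empty dark steel pen cup, 72 mm diameter, 100 mm tall.
Not all that is in view belongs to the job. What is shaped like the part that bears bell_top but turquoise is not meant.

How it is judged:
By the outcome, as a careful person would: the job done as asked, in the order asked, and still so for the second after the job is handed in, with the robot touching nothing.
It also fails if it takes over 54 s, if anything falls off the work surface, if the arm or the gripper's body presses on something with over 40 N, if the wrist force passes 120 N, or if a joint passes its speed limit or range.

## Robot

A 7-joint arm with a two-finger parallel gripper is mounted at the origin on the work surface. World frame = base frame: x ahead of the robot, y to its left, z up, the work surface at z = 0. Lengths are in m, angles in degrees, forces in N, time in s.
With the tool pointing down it reaches from about 0.35 to 0.9 m from the base axis. Payload 8.1 kg.
Tool frame: the origin (TCP) lies midway between the tips of the shut fingers; the grasp point (between the pads) lies 19 mm behind it; z points along the fingers, y is the direction in which the jaws open and shut (so a half turn about z gives the same grasp; the last joint's range is limited). The gripper opens to 85 mm and grips with 20 to 120 N. Pads are 22 mm wide; open, the fingers measure 114 mm over their backs; the gripper's body (76 mm by 85 mm) begins 54 mm behind the grasp point. The pads swing forward as they close: fully open they stand 13 mm farther back than shut.
Start: joints at [-5.879, 24.895, 1.432, 90.138, -0.665, 64.973, -4.303], TCP at [0.625, -0, 0.231] pointing down, gripper open.
Joint ranges: [-149.89, 149.89], [-25.12, 119.58], [-72.63, 75.52], [4.76, 147.25], [-75.54, 255.54], [6.69, 114.76], [-157.13, 157.13]. Speed limits (degrees/s): [127.2, 127.2, 172.46, 172.46, 180, 180, 180].

## Interface

Orientations are given as [roll, pitch, yaw] about the fixed x, y, z axes, in that order (R = Rz(yaw) Ry(pitch) Rx(roll)).
In Python, from rig import manip gives the robot as it stands.
- The arm moves only by the tool servo_tool, never from a script. Its argument "commands" is a list of rows, each an object of numbers: "x", "y", "z": the shift along the tool's x, y, z in m; "ax", "ay", "az": the turn, a rotation vector about the tool's x, y, z in degrees. A call has 1 to 12 rows; each row shifts and turns the commanded pose from where the row before left it, along the tool's axes as they then stand; what a row does not reach is not made up. A row lasts 1/12 s, in which the tool goes at most 41.7 mm and 7.16 degrees, less where a joint would pass 70% of its speed; a pose out of reach is approached as far as the arm can. A call is refused whole if a number of a shift passes 0.0417 or a number of a turn 7.16, either way. A call with a gripper value outside its range is refused whole. "jaw" is the finger opening in m, from 0 to 0.0854, set as the call begins (left out, the last holds). The fingers move at their own pace and stop on an object; "force" is the grip in N (left out, the last holds). Time passes only in rows, so rows that do not move let the fingers close. It gives the time, the measured TCP pose, the force and the opening at its end, in the units of the state.
- manip.observe(): the state, without advancing time (a new reading comes with each control period).
- manip.get_image(name): name is "scene" or "side" or "wrist"; returns a dict with "img" (384x512x3 uint8, red, green, blue), "depth" (384x512 float32, m along the optical axis (not along the pixel's ray), 0 where there is no reading), "vertical_fov" (degrees; the focal length in pixels is half the picture's height over the tangent of half this angle, whatever the lens; pixels are square), "cx", "cy" (the principal point, pixels), "dist_coeffs" ([k1, k2, p1, p2, k3] as OpenCV has them; the pictures are not rectified), "R" (3x3) and "t" (3): a world point X has camera coordinates R X + t. Camera axes: x right, y down, z forward; pixel columns grow to the right and rows downward; lengths in m; the calibration is good to about 2 mm. A picture is of the moment at which its call begins.
- manip.close_job(): hands the job in, once; it reports no verdict.
The state is a dict: "time_s": time; "joint_pos": joint angles; "qd": joint speeds; "tau": joint torques, N m; "tool_pos": TCP position; "orientation": TCP orientation; "contact_force": force on the tool from outside, world axes, zero at the start; "ft_torque": the same for the moment, N m; "width": opening from 0.0 (shut) to 1.0 (fully open).
Only numpy, scipy, OpenCV 4.12 (cv2) and the standard library are available. Lean on these libraries where they do the work, as an engineer would, in place of code of your own. Each camera call takes 0.05 s, during which the arm holds its last target.

## Working session

There is one attempt and no reset: what is moved stays moved. The work goes in short steps, Python scripts to look and compute and a tool call to move; the robot and the scene stay as the last step left them, time stands still between calls to the robot, and variables do not carry over. Pictures are saved under pics/ and viewed, and the job is handed in when it is done.

Besides the shell and the picture viewer there is one more tool, called as name([rows], argument=value, ...), one row to a line, values as JSON. servo_tool: Moves the arm, as the interface text tells. Its arguments: {"type":"object","properties":{"commands":{"type":"array"},"jaw":{"type":"number"},"force":{"type":"number"}},"required":["commands"]}

```bash
mkdir -p pics; cat > h.py <<'E'
import numpy as np, cv2
from rig import manip
def grab(n):
    d=manip.get_image(n); np.savez('%s.npz'%n,**{k:np.array(v) for k,v in d.items()}); return d
def load(n): return dict(np.load('%s.npz'%n))
def K(d):
    f=d['img'].shape[0]/2/np.tan(np.radians(float(d['vertical_fov']))/2)
    return np.array([[f,0,float(d['cx'])],[0,f,float(d['cy'])],[0,0,1]])
def cloud(d):
    h,w=d['depth'].shape
    u,v=np.meshgrid(np.arange(w),np.arange(h))
    p=cv2.undistortPoints(np.stack([u,v],-1).reshape(-1,1,2).astype(np.float64),K(d),np.array(d['dist_coeffs'],float)).reshape(h,w,2)
    z=d['depth'].astype(float)
    P=np.dstack([p[...,0]*z,p[...,1]*z,z])
    W=(P-np.array(d['t']))@np.array(d['R'])
    W[z==0]=np.nan
    return W
E
python3 - <<'E'
from h import *
for n in ['scene','side']:
    d=grab(n); cv2.imwrite('pics/%s0.png'%n,cv2.resize(d['img'][...,::-1],(800,600),interpolation=cv2.INTER_CUBIC))
    print(n,d['vertical_fov'],d['dist_coeffs'],-np.array(d['R']).T@d['t'])
s=manip.observe();print(s)
E
```

```text
scene 55.194804363370935 [-0.11045469  0.          0.          0.          0.        ] [ 1.04696752 -0.1028149   0.85521487]
side 47.551642951919135 [-0.03330301  0.          0.          0.          0.        ] [ 0.2151515  -0.9991806   0.68751984]
{'time_s': 0.1, 'joint_pos': array([-5.87926728, 24.93255815,  1.43166397, 90.18303509, -0.66576416,
       64.97378595, -4.30385049]), 'qd': array([-0.01566409, -0.1477387 , -0.018557  , -0.16612132, -0.04191516,
        0.04082892,  0.09587228]), 'tau': array([ 3.05215610e-03, -6.71761894e+01,  1.02813520e+00, -3.16906106e+01,
        1.58212596e-02,  7.24380094e-03, -3.14591728e-05]), 'tool_pos': array([ 6.24551966e-01, -4.56262929e-05,  2.30609291e-01]), 'orientation': array([-1.79919222e+02,  6.69192069e-03,  8.99946299e+01]), 'contact_force': array([-0.96269788, -1.00950322, -0.40221537]), 'ft_torque': array([ 0.00915957, -0.02812296, -0.01689989]), 'width': 1.0028696233451504}
```

View pics/scene0.png

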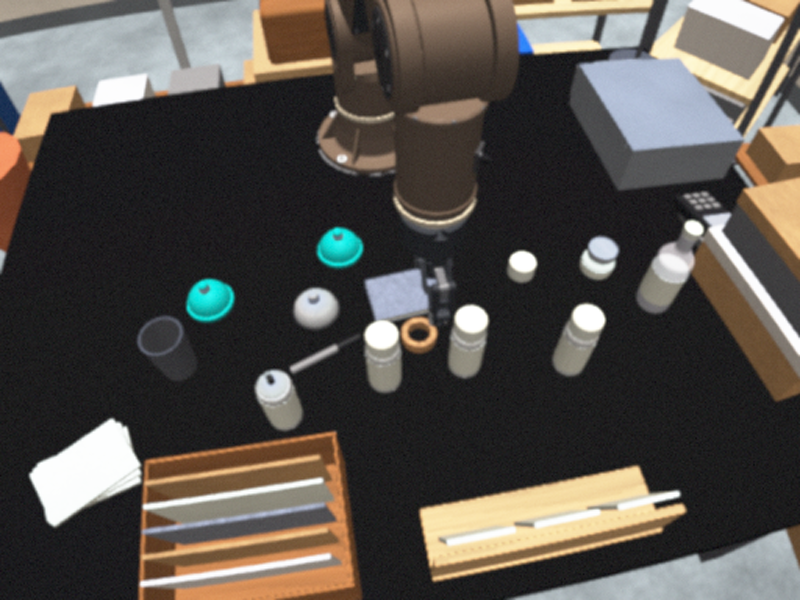

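View pics/side0.png

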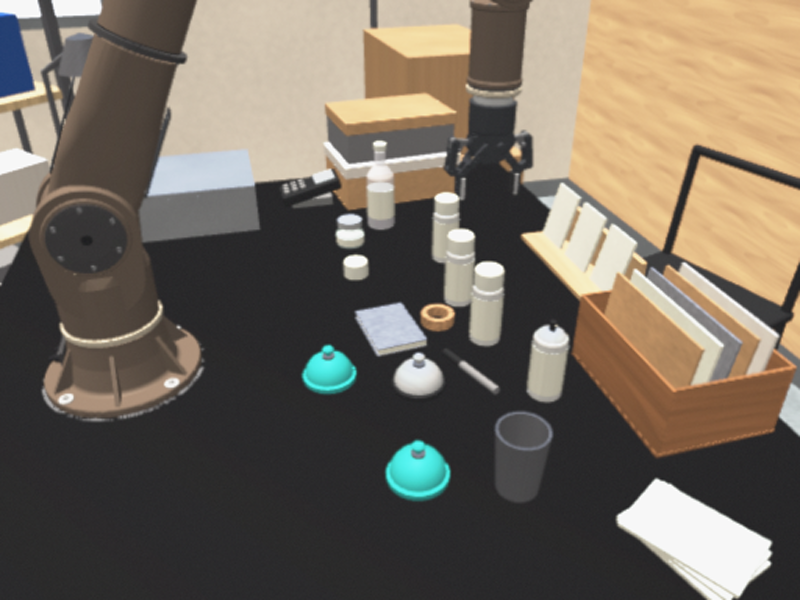

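In the scene picture (800 px), the bell candidates are steel at (316,306) and turquoise at (210,298) and (340,246). The steel one is meant. The open can, with its black nozzle, is at (272,380). The capped cans are at (382,340), (470,320) and (585,320). The loose cap is at (521,266). The jar with the grey lid at (600,255) is not the cap. Next I'll measure these and enlarge the crops.

```bash
python3 - <<'E'
from h import *
S={'scene':{'bell':(316,296),'nozzle':(271,380),'cap':(521,262),'a':(382,332),'b':(470,316),'c':(586,316),'water':(692,232),'jar':(602,247),'cup':(162,335)},
'side':{'bell':(419,360),'nozzle':(552,328),'cap':(356,262),'a':(489,270),'b':(460,238),'c':(446,200),'cup':(523,425)}}
for n in S:
    d=load(n);W=cloud(d)
    for k,(u,v) in S[n].items():
        u,v=int(u/1.5625),int(v/1.5625)
        r=W[v-16:v+17,u-16:u+17].reshape(-1,3); r=r[np.isfinite(r[:,2])&(r[:,2]>.01)]
        c=W[v,u]; r=r[np.hypot(*(r[:,:2]-c[:2]).T)<.06]
        zm=np.percentile(r[:,2],99) if len(r) else np.nan
        top=r[r[:,2]>zm-.006] if len(r) else r
        print(n,k,'px',np.round(c,4),'zmax',round(zm,4),'topmean',np.round(top.mean(0),4),'mid',np.round((top.min(0)+top.max(0))/2,4),len(top))
    cs=[]
    for k in ['bell','nozzle','cap']:
        u,v=[int(x/1.5625) for x in S[n][k]]
        cs.append(cv2.resize(d['img'][v-20:v+24,u-22:u+22,::-1],(260,260),interpolation=cv2.INTER_CUBIC))
    cv2.imwrite('pics/crop_%s.png'%n,np.hstack(cs))
E
python3 -c "
import cv2,numpy as np
cv2.imwrite('pics/crop0.png',np.vstack([cv2.imread('pics/crop_scene.png'),cv2.imread('pics/crop_side.png')]))"
```

```text
scene bell px [ 0.4641 -0.1613  0.0556] zmax 0.06 topmean [ 0.4629 -0.1669  0.0581] mid [ 0.4621 -0.1665  0.058 ] 35
scene nozzle px [ 0.6535 -0.2319  0.1311] zmax 0.1352 topmean [ 0.6497 -0.2339  0.1336] mid [ 0.6492 -0.2344  0.1335] 23
scene cap px [0.436  0.2138 0.0322] zmax 0.0368 topmean [0.438  0.2164 0.0337] mid [0.4382 0.2165 0.0343] 157
scene a px [ 0.6096 -0.066   0.1444] zmax 0.1442 topmean [ 0.6137 -0.0661  0.1413] mid [ 0.6125 -0.0663  0.1414] 288
scene b px [0.6034 0.0663 0.1408] zmax 0.1439 topmean [0.61   0.0673 0.1412] mid [0.6089 0.0675 0.1414] 257
scene c px [0.636  0.2393 0.1428] zmax 0.1438 topmean [0.6393 0.2424 0.1411] mid [0.6385 0.2432 0.1416] 256
scene water px [0.5491 0.4333 0.1998] zmax 0.2023 topmean [0.5421 0.4404 0.1998] mid [0.5406 0.4402 0.2   ] 90
scene jar px [0.4526 0.359  0.0626] zmax 0.0633 topmean [0.453  0.3609 0.0604] mid [0.4517 0.3612 0.0608] 207
scene cup px [ 0.5029 -0.4212  0.0634] zmax 0.1024 topmean [ 0.5216 -0.4133  0.0994] mid [ 0.5272 -0.4093  0.0998] 119
side bell px [ 0.4591 -0.1781  0.0578] zmax 0.0601 topmean [ 0.4611 -0.1719  0.0582] mid [ 0.4608 -0.1702  0.0583] 31
side nozzle px [ 0.6484 -0.2364  0.1244] zmax 0.1338 topmean [ 0.6486 -0.2369  0.1324] mid [ 0.6485 -0.2356  0.1319] 16
side cap px [0.435  0.2109 0.0334] zmax 0.0361 topmean [0.4368 0.211  0.0333] mid [0.4371 0.2118 0.0336] 85
side a px [ 0.607  -0.0737  0.1425] zmax 0.1439 topmean [ 0.611  -0.0728  0.1414] mid [ 0.6123 -0.0715  0.1413] 134
side b px [0.6005 0.0514 0.1418] zmax 0.1436 topmean [0.607  0.0616 0.1415] mid [0.6074 0.064  0.1418] 105
side c px [0.6283 0.2207 0.1428] zmax 0.1442 topmean [0.6367 0.2361 0.1416] mid [0.6364 0.2419 0.1416] 73
side cup px [ 0.5417 -0.3821  0.0806] zmax 0.101 topmean [ 0.5324 -0.3966  0.0985] mid [ 0.5282 -0.4081  0.0988] 154
```

View pics/crop0.png

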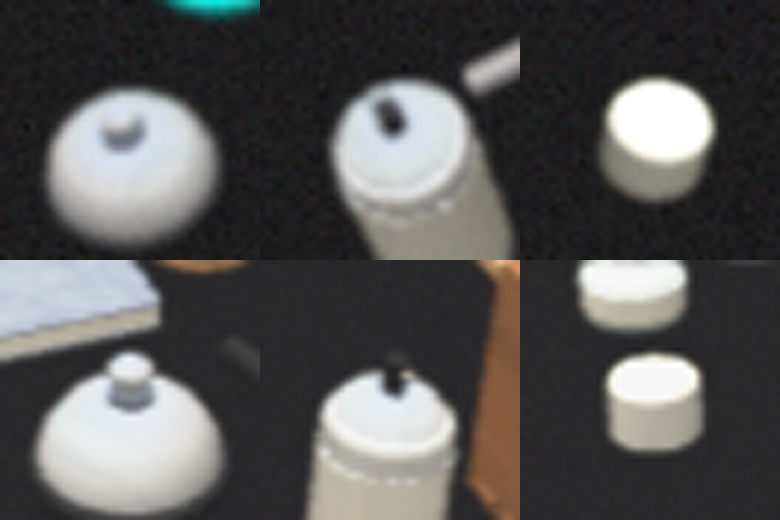

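The crops confirm all three: the steel bell, the can with the bare black nozzle, and the loose white cap. Estimated tops are bell (0.462,-0.169,0.060), nozzle (0.6485,-0.235,0.134) and cap (0.4375,0.2145,0.034). Tool x is world +y, tool y is world +x, and tool z points down. I'll shut the jaw, rise, then move to above the bell.

servo_tool([
  {"z": -0.01},
  {"z": -0.02},
  {"z": -0.02},
  {"z": -0.01},
  {"y": -0.015},
  {"y": -0.03},
  {"y": -0.03},
  {"y": -0.03},
  {"y": -0.03},
  {"y": -0.02},
  {"y": -0.008},
  {},
], jaw=0)

```text
$.commands[0]: bad value
```

servo_tool([
  {"x": -0.015},
  {"x": -0.03},
  {"x": -0.03},
  {"x": -0.03},
  {"x": -0.03},
  {"x": -0.02},
  {"x": -0.014},
  {"z": 0.02},
  {"z": 0.03},
  {"z": 0.03},
  {"z": 0.03},
  {},
])

```text
$.commands[0]: bad value
```

servo_tool([
  {"z": 0.02},
  {"z": 0.02},
  {"z": 0.015},
  {"z": 0.01},
  {},
  {},
  {},
])

```text
$.commands[0]: bad value
```

```bash
python3 - <<'E'
from h import *
o=[]
for n in ['wrist','side']:
    d=grab(n)
    o.append(cv2.resize(d['img'][...,::-1] if n=='wrist' else d['img'][192:320,182:353,::-1],(400,300),interpolation=cv2.INTER_CUBIC))
cv2.imwrite('pics/w1.png',np.hstack(o))
s=manip.observe();print(s['time_s'],s['tool_pos'],s['orientation'],s['contact_force'],s['width'])
W=cloud(load('wrist'));m=(abs(W[...,0]-.462)<.03)&(abs(W[...,1]+.169)<.03)&(W[...,2]<.07)
p=W[m];print(len(p)); 
if len(p):
    t=p[p[:,2]>.053];print(t.mean(0),(t.min(0)+t.max(0))/2,len(t))
E
```

```text
0.2 [ 6.24701636e-01 -5.21401704e-05  2.30809071e-01] [-1.79942919e+02  4.60676796e-03  8.99937922e+01] [-0.2123945  -1.54834161  0.08289528] 0.9985339454458335
243<stdin>:11: RuntimeWarning: Mean of empty slice.
  ret = um.true_divide(
Traceback (most recent call last):
ValueError: zero-size array to reduction operation minimum which has no identity
```

View pics/w1.png

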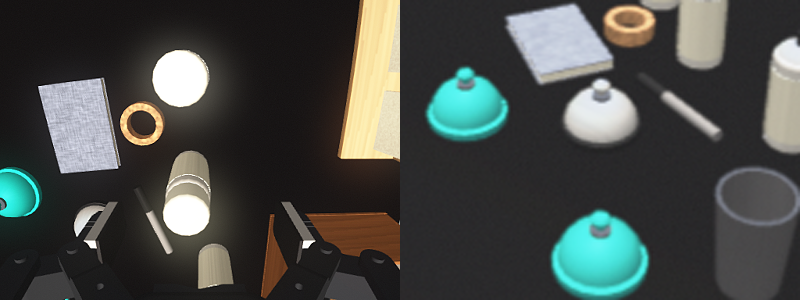

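Every call was refused and nothing moved, so each row probably needs all six numbers. I'll test with the first move.

servo_tool([
  {"x": 0,"y": 0,"z": -0.01,"ax": 0,"ay": 0,"az": 0},
  {"x": 0,"y": 0,"z": -0.02,"ax": 0,"ay": 0,"az": 0},
  {"x": 0,"y": 0,"z": -0.02,"ax": 0,"ay": 0,"az": 0},
  {"x": 0,"y": 0,"z": -0.01,"ax": 0,"ay": 0,"az": 0},
  {"x": 0,"y": -0.015,"z": 0,"ax": 0,"ay": 0,"az": 0},
  {"x": 0,"y": -0.03,"z": 0,"ax": 0,"ay": 0,"az": 0},
  {"x": 0,"y": -0.03,"z": 0,"ax": 0,"ay": 0,"az": 0},
  {"x": 0,"y": -0.03,"z": 0,"ax": 0,"ay": 0,"az": 0},
  {"x": 0,"y": -0.03,"z": 0,"ax": 0,"ay": 0,"az": 0},
  {"x": 0,"y": -0.02,"z": 0,"ax": 0,"ay": 0,"az": 0},
  {"x": 0,"y": -0.008,"z": 0,"ax": 0,"ay": 0,"az": 0},
  {"x": 0,"y": 0,"z": 0,"ax": 0,"ay": 0,"az": 0},
], jaw=0)

```text
time_s: 1.2
tool_pos: [0.4608, -0.0, 0.292]
orientation: [180.0, -0.0, 90.0]
contact_force: [0.4, 0.3, -0.2]
width: 0.001
```

servo_tool([
  {"x": -0.015,"y": 0,"z": 0,"ax": 0,"ay": 0,"az": 0},
  {"x": -0.03,"y": 0,"z": 0,"ax": 0,"ay": 0,"az": 0},
  {"x": -0.03,"y": 0,"z": 0,"ax": 0,"ay": 0,"az": 0},
  {"x": -0.03,"y": 0,"z": 0,"ax": 0,"ay": 0,"az": 0},
  {"x": -0.03,"y": 0,"z": 0,"ax": 0,"ay": 0,"az": 0},
  {"x": -0.02,"y": 0,"z": 0,"ax": 0,"ay": 0,"az": 0},
  {"x": -0.014,"y": 0,"z": 0.01,"ax": 0,"ay": 0,"az": 0},
  {"x": 0,"y": 0,"z": 0.03,"ax": 0,"ay": 0,"az": 0},
  {"x": 0,"y": 0,"z": 0.03,"ax": 0,"ay": 0,"az": 0},
  {"x": 0,"y": 0,"z": 0.03,"ax": 0,"ay": 0,"az": 0},
  {"x": 0,"y": 0,"z": 0.03,"ax": 0,"ay": 0,"az": 0},
  {"x": 0,"y": 0,"z": 0,"ax": 0,"ay": 0,"az": 0},
])

```text
time_s: 2.2
tool_pos: [0.4601, -0.1686, 0.1565]
orientation: [-179.6, -0.1, 90.0]
contact_force: [-1.8, 1.5, -0.7]
width: 0.001
```

servo_tool([
  {"x": 0,"y": 0.001,"z": 0.03,"ax": 0,"ay": 0,"az": 0},
  {"x": 0,"y": 0,"z": 0.02,"ax": 0,"ay": 0,"az": 0},
  {"x": 0,"y": 0,"z": 0.02,"ax": 0,"ay": 0,"az": 0},
  {"x": 0,"y": 0,"z": 0.01,"ax": 0,"ay": 0,"az": 0},
  {"x": 0,"y": 0,"z": 0,"ax": 0,"ay": 0,"az": 0},
  {"x": 0,"y": 0,"z": 0,"ax": 0,"ay": 0,"az": 0},
])

```text
time_s: 2.7
tool_pos: [0.4639, -0.1693, 0.0821]
orientation: [180.0, 0.0, 90.0]
contact_force: [-0.0, -0.1, 0.4]
width: -0.004
```

```bash
python3 - <<'E'
from h import *
o=[]
for n in ['wrist','side','scene']:
    d=grab(n); im=d['img'][...,::-1]
    if n=='side': im=im[192:288,204:332]
    if n=='scene': im=im[135:231,140:268]
    o.append(cv2.resize(im,(400,300),interpolation=cv2.INTER_CUBIC))
cv2.imwrite('pics/w2.png',np.vstack([np.hstack(o[:2]),np.hstack([o[2],o[2]*0])]))
s=manip.observe();print(s['time_s'],s['tool_pos'],s['orientation'],s['contact_force'],s['width'])
W=cloud(load('wrist'));m=(abs(W[...,0]-.462)<.03)&(abs(W[...,1]+.169)<.03)&(W[...,2]<.065)&(W[...,2]>.053)
p=W[m];print(len(p)); 
if len(p): print(p.mean(0),(p.min(0)+p.max(0))/2)
E
```

```text
2.85 [ 0.46419094 -0.16934015  0.08270345] [1.79865248e+02 3.25719203e-02 8.99957721e+01] [-0.00878894  0.09563989 -0.47605767] 0.0020314839661480797
774
[ 0.46024027 -0.16441742  0.05954063] [ 0.46023025 -0.16551447  0.05783917]
```

View pics/w2.png

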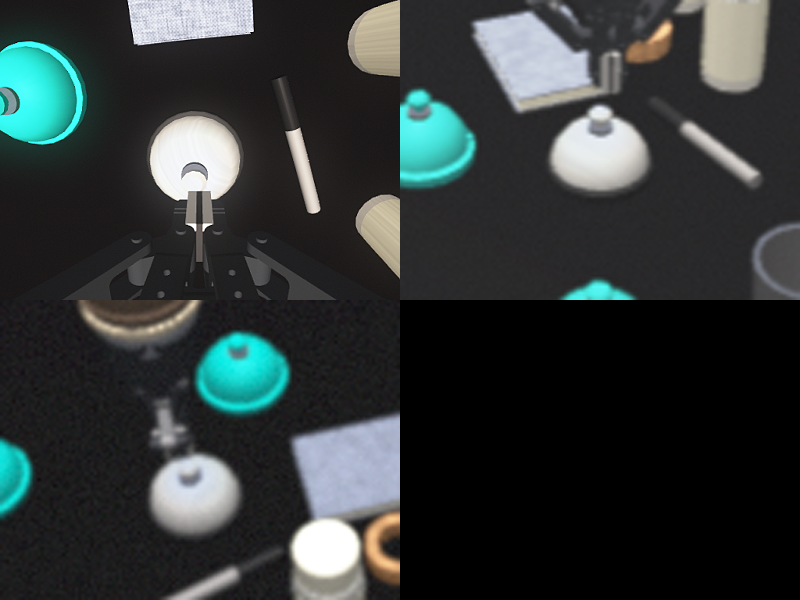

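The wrist view shows the plunger head at about (195,182), just ahead of the shut fingertips (seam at x=200). It is about 3 mm toward -x. I'll correct that and lower.

servo_tool([
  {"x": 0,"y": -0.0025,"z": 0.005,"ax": 0,"ay": 0,"az": 0},
  {"x": 0,"y": 0,"z": 0.01,"ax": 0,"ay": 0,"az": 0},
  {"x": 0,"y": 0,"z": 0.006,"ax": 0,"ay": 0,"az": 0},
  {"x": 0,"y": 0,"z": 0.003,"ax": 0,"ay": 0,"az": 0},
  {"x": 0,"y": 0,"z": 0.002,"ax": 0,"ay": 0,"az": 0},
  {"x": 0,"y": 0,"z": 0,"ax": 0,"ay": 0,"az": 0},
  {"x": 0,"y": 0,"z": 0,"ax": 0,"ay": 0,"az": 0},
])

```text
time_s: 3.43
tool_pos: [0.4602, -0.1689, 0.0552]
orientation: [-180.0, -0.0, 90.0]
contact_force: [-1.9, 0.4, 4.1]
width: -0.002
```

servo_tool([
  {"x": 0,"y": 0,"z": 0.001,"ax": 0,"ay": 0,"az": 0},
  {"x": 0,"y": 0,"z": 0.001,"ax": 0,"ay": 0,"az": 0},
  {"x": 0,"y": 0,"z": 0,"ax": 0,"ay": 0,"az": 0},
  {"x": 0,"y": 0,"z": 0,"ax": 0,"ay": 0,"az": 0},
])

```text
time_s: 3.77
tool_pos: [0.4603, -0.169, 0.0539]
orientation: [180.0, -0.0, 90.0]
contact_force: [-3.6, 1.4, 12.8]
width: -0.003
```

```bash
python3 - <<'E'
from h import *
o=[]
for n in ['wrist','side']:
    d=grab(n); im=d['img'][...,::-1]
    if n=='side': im=im[192:288,204:332]
    o.append(cv2.resize(im,(400,300),interpolation=cv2.INTER_CUBIC))
cv2.imwrite('pics/w3.png',np.hstack(o))
s=manip.observe();print(s['time_s'],s['tool_pos'],s['contact_force'])
E
```

```text
3.8667 [ 0.46029813 -0.16893107  0.05391865] [-4.29167074  1.55801439 12.93875147]
```

View pics/w3.png

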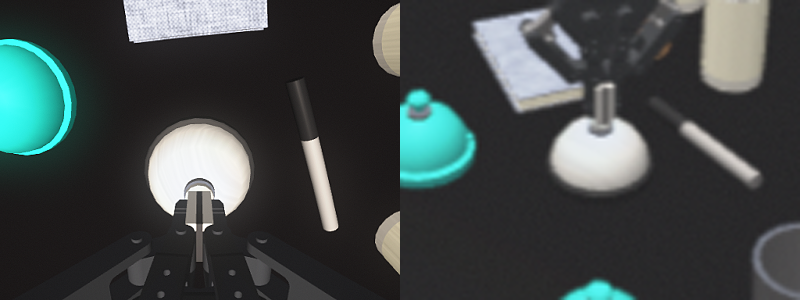

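The plunger is down 6 mm and the force is 13 N, against 4 N spring when fully down, so it is on its stop. I'll lift and check that it returned, then go over to the nozzle.

servo_tool([
  {"x": 0,"y": 0,"z": -0.003,"ax": 0,"ay": 0,"az": 0},
  {"x": 0,"y": 0,"z": -0.005,"ax": 0,"ay": 0,"az": 0},
  {"x": 0,"y": 0,"z": -0.01,"ax": 0,"ay": 0,"az": 0},
  {"x": 0,"y": 0,"z": -0.02,"ax": 0,"ay": 0,"az": 0},
  {"x": 0,"y": 0,"z": -0.03,"ax": 0,"ay": 0,"az": 0},
  {"x": 0,"y": 0,"z": -0.03,"ax": 0,"ay": 0,"az": 0},
  {"x": 0,"y": 0,"z": -0.03,"ax": 0,"ay": 0,"az": 0},
  {"x": 0,"y": 0,"z": -0.03,"ax": 0,"ay": 0,"az": 0},
  {"x": 0,"y": 0,"z": -0.03,"ax": 0,"ay": 0,"az": 0},
  {"x": 0,"y": 0,"z": -0.01,"ax": 0,"ay": 0,"az": 0},
  {"x": 0,"y": 0,"z": 0,"ax": 0,"ay": 0,"az": 0},
  {"x": 0,"y": 0,"z": 0,"ax": 0,"ay": 0,"az": 0},
])

```text
time_s: 4.87
tool_pos: [0.4606, -0.169, 0.2518]
orientation: [179.9, 0.0, 90.0]
contact_force: [0.4, 0.5, -0.6]
width: -0.002
```

servo_tool([
  {"x": -0.006,"y": 0.018,"z": 0,"ax": 0,"ay": 0,"az": 0},
  {"x": -0.01,"y": 0.03,"z": 0,"ax": 0,"ay": 0,"az": 0},
  {"x": -0.01,"y": 0.03,"z": 0,"ax": 0,"ay": 0,"az": 0},
  {"x": -0.01,"y": 0.03,"z": 0,"ax": 0,"ay": 0,"az": 0},
  {"x": -0.01,"y": 0.03,"z": 0,"ax": 0,"ay": 0,"az": 0},
  {"x": -0.01,"y": 0.025,"z": 0,"ax": 0,"ay": 0,"az": 0},
  {"x": -0.006,"y": 0.015,"z": 0,"ax": 0,"ay": 0,"az": 0},
  {"x": -0.004,"y": 0.01,"z": 0,"ax": 0,"ay": 0,"az": 0},
  {"x": 0,"y": 0,"z": 0,"ax": 0,"ay": 0,"az": 0},
  {"x": 0,"y": 0,"z": 0,"ax": 0,"ay": 0,"az": 0},
  {"x": 0,"y": 0,"z": 0,"ax": 0,"ay": 0,"az": 0},
])

```text
time_s: 5.78
tool_pos: [0.6474, -0.2347, 0.2501]
orientation: [-179.9, -0.0, 90.0]
contact_force: [-0.1, -0.1, 0.0]
width: 0.0
```

```bash
python3 - <<'E'
from h import *
o=[]
for n in ['wrist','side','scene']:
    d=grab(n); im=d['img'][...,::-1]
    o.append(cv2.resize(im,(400,300),interpolation=cv2.INTER_AREA))
    W=cloud(d)
    m=(abs(W[...,0]-.462)<.02)&(abs(W[...,1]+.169)<.02)&(W[...,2]<.07)&(W[...,2]>.04)
    q=(abs(W[...,0]-.6485)<.02)&(abs(W[...,1]+.235)<.02)&(W[...,2]<.14)&(W[...,2]>.126)
    if m.sum()>5: print(n,'bell z',np.percentile(W[m][:,2],[50,90,98]))
    if q.sum()>5: print(n,'noz',W[q].mean(0),(W[q].min(0)+W[q].max(0))/2,q.sum())
cv2.imwrite('pics/w4.png',np.vstack([np.hstack(o[:2]),np.hstack([o[2],o[2]*0])]))
s=manip.observe();print(s['time_s'],s['tool_pos'],s['orientation'],s['contact_force'])
E
```

```text
wrist bell z [0.04269457 0.06031805 0.06141198]
wrist noz [ 0.64894052 -0.23216722  0.13376618] [ 0.64900615 -0.23288486  0.13103744] 168
side bell z [0.04467941 0.05956869 0.06093943]
side noz [ 0.64797372 -0.23755471  0.13186163] [ 0.6491518  -0.2364037   0.13088022] 19
scene bell z [0.04404642 0.05845532 0.06049858]
scene noz [ 0.65055574 -0.23373812  0.13337261] [ 0.6493102  -0.23424349  0.13223165] 27
5.9333 [ 0.64782474 -0.23471504  0.25143612] [-1.79989706e+02 -1.34159510e-02  8.99987646e+01] [ 0.21564026  0.52252284 -0.22022319]
```

View pics/w4.png

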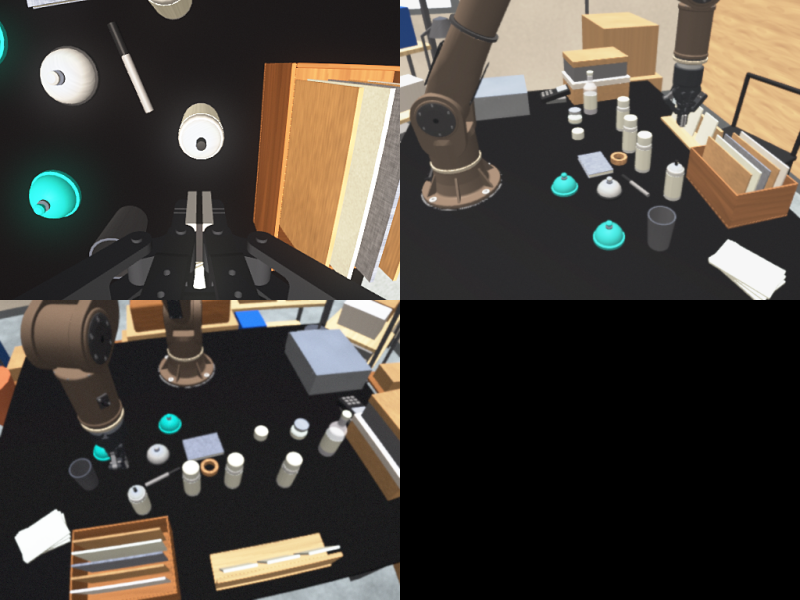

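The bell is back at 0.060 m and the nozzle is confirmed at (0.649,-0.234,0.134). Before lowering, I'll check how much clearance there is to the file box.

```bash
python3 - <<'E'
from h import *
for n in ['side','scene']:
    W=cloud(load(n))
    for a,b in [(.68,.72),(.72,.76),(.76,.82)]:
        m=(W[...,0]>a)&(W[...,0]<b)&(W[...,1]>-.33)&(W[...,1]<-.13)&(W[...,2]<.22)
        print(n,a,m.sum(), np.percentile(W[m][:,2],[50,95,100]) if m.sum() else '')
E
```

```text
side 0.68 541 [-0.00013988  0.00196414  0.00356741]
side 0.72 2207 [0.05308679 0.11794071 0.12276775]
side 0.76 1983 [0.13660012 0.1644273  0.16883966]
scene 0.68 448 [0.00030931 0.00263613 0.0051954 ]
scene 0.72 1316 [0.08658607 0.12026052 0.12274142]
scene 0.76 2811 [0.10257326 0.16490479 0.16868311]
```

The box rim is 0.12 m high at x>0.72, which leaves plenty of room. I'll lower to z = 0.159, 25 mm above the nozzle, and hold.

servo_tool([
  {"x": 0,"y": 0.001,"z": 0.01,"ax": 0,"ay": 0,"az": 0},
  {"x": 0,"y": 0,"z": 0.02,"ax": 0,"ay": 0,"az": 0},
  {"x": 0,"y": 0,"z": 0.02,"ax": 0,"ay": 0,"az": 0},
  {"x": 0,"y": 0,"z": 0.02,"ax": 0,"ay": 0,"az": 0},
  {"x": 0,"y": 0,"z": 0.012,"ax": 0,"ay": 0,"az": 0},
  {"x": 0,"y": 0,"z": 0.007,"ax": 0,"ay": 0,"az": 0},
  {"x": 0,"y": 0,"z": 0.003,"ax": 0,"ay": 0,"az": 0},
  {"x": 0,"y": 0,"z": 0,"ax": 0,"ay": 0,"az": 0},
  {"x": 0,"y": 0,"z": 0,"ax": 0,"ay": 0,"az": 0},
  {"x": 0,"y": 0,"z": 0,"ax": 0,"ay": 0,"az": 0},
  {"x": 0,"y": 0,"z": 0,"ax": 0,"ay": 0,"az": 0},
  {"x": 0,"y": 0,"z": 0,"ax": 0,"ay": 0,"az": 0},
])

```text
time_s: 6.93
tool_pos: [0.6499, -0.2352, 0.1601]
orientation: [179.9, 0.0, 90.0]
contact_force: [0.9, -0.6, 0.7]
width: 0.001
```

```bash
python3 - <<'E'
from h import *
o=[]
for n in ['wrist','side','scene']:
    d=grab(n); im=d['img'][...,::-1]
    if n=='side': im=im[180:276,290:418]
    if n=='scene': im=im[190:286,120:248]
    o.append(cv2.resize(im,(400,300),interpolation=cv2.INTER_CUBIC))
cv2.imwrite('pics/w5.png',np.vstack([np.hstack(o[:2]),np.hstack([o[2],o[2]*0])]))
s=manip.observe();print(s['time_s'],s['tool_pos'],s['orientation'],s['contact_force'])
E
```

```text
7.0833 [ 0.64961601 -0.23506738  0.15964663] [1.79972177e+02 7.08767914e-03 8.99964443e+01] [ 0.1019773  -1.36560567 -1.78341268]
```

View pics/w5.png

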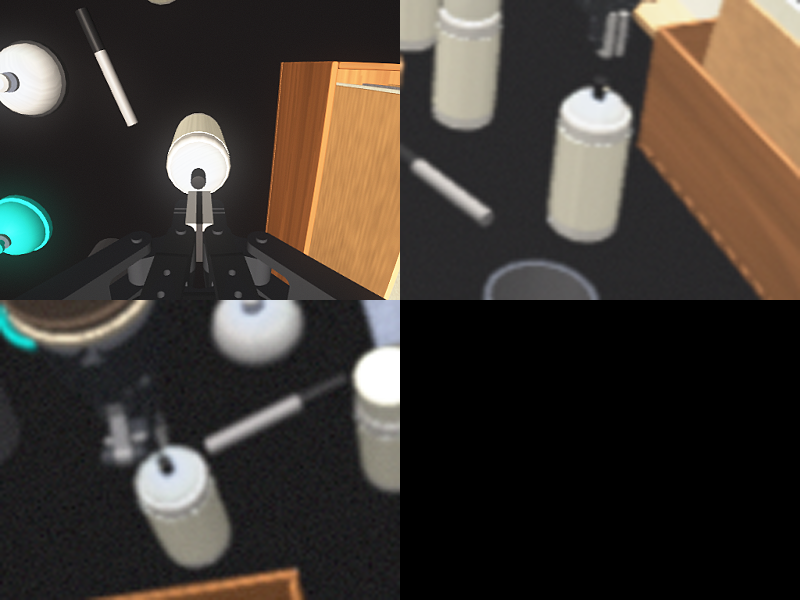

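The fingertips look centred in the wrist and scene views, but slightly right of the nozzle in the side view. I'll check that by projection.

```bash
python3 - <<'E'
from h import *
for n in ['side','scene']:
    d=load(n); im=d['img'][...,::-1].copy()
    pts=np.array([[.6496,-.2351,.1596],[.649,-.234,.134]])
    p=cv2.projectPoints(pts,cv2.Rodrigues(d['R'])[0],d['t'],K(d),d['dist_coeffs'])[0].reshape(-1,2)
    print(n,p)
    x,y=p[0].astype(int); c=cv2.resize(im[y-24:y+24,x-32:x+32],(400,300),interpolation=cv2.INTER_CUBIC)
    for q,col in zip(p,[(0,0,255),(0,255,0)]):
        cv2.circle(c,tuple(((q+.5-[x-32,y-24])*6.25).astype(int).tolist()),4,col,-1)
    cv2.imwrite('pics/p_%s.png'%n,c)
cv2.imwrite('pics/p6.png',np.hstack([cv2.imread('pics/p_side.png'),cv2.imread('pics/p_scene.png')]))
W=cloud(load('side'))
m=(abs(W[...,0]-.65)<.04)&(abs(W[...,1]+.235)<.05)&(W[...,2]>.15)&(W[...,2]<.2)
print(W[m].mean(0),W[m].min(0),W[m].max(0))
E
```

```text
side [[354.9666791  195.87835324]
 [353.26070433 204.99221042]]
scene [[168.74747109 235.59968488]
 [171.68232508 240.74824348]]
[ 0.64661299 -0.24444035  0.18189075] [ 0.63543723 -0.25101416  0.15990282] [ 0.66279999 -0.22946275  0.19974754]
```

View pics/p6.png

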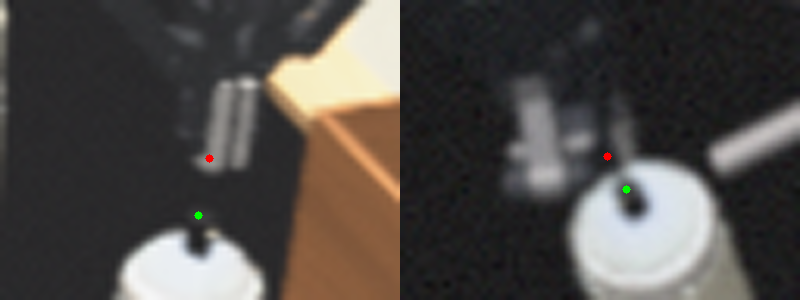

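```bash
python3 - <<'E'
from h import *
for n in ['side','scene']:
    W=cloud(load(n))
    for a,b in [(.145,.16),(.16,.17),(.17,.18),(.18,.19)]:
        m=(abs(W[...,0]-.65)<.05)&(abs(W[...,1]+.235)<.05)&(W[...,2]>a)&(W[...,2]<b)
        if m.sum()>3:print(n,a,m.sum(),np.percentile(W[m],[5,50,95],axis=0).round(4).tolist())
E
```

```text
side 0.16 24 [[0.6403, -0.2488, 0.1622], [0.6472, -0.2466, 0.1671], [0.6565, -0.2397, 0.1697]]
side 0.17 44 [[0.6372, -0.25, 0.171], [0.6445, -0.2459, 0.1748], [0.6614, -0.2319, 0.1788]]
side 0.18 50 [[0.6372, -0.2492, 0.1802], [0.6432, -0.2449, 0.1844], [0.661, -0.2326, 0.1894]]
scene 0.16 7 [[0.6483, -0.2307, 0.1624], [0.6555, -0.2276, 0.1667], [0.6595, -0.2259, 0.1697]]
scene 0.17 10 [[0.6509, -0.2313, 0.1708], [0.6552, -0.2278, 0.1739], [0.6621, -0.2254, 0.177]]
scene 0.18 9 [[0.6454, -0.2286, 0.1806], [0.6543, -0.2259, 0.1833], [0.6555, -0.2253, 0.1873]]
```

The depth points put the fingertips at x 0.637–0.661, y -0.248 to -0.225 and z ≥ 0.160, which agrees with the measured TCP over the nozzle. I'll hold for more than 2 s.

servo_tool([
  {"x": 0,"y": 0,"z": 0,"ax": 0,"ay": 0,"az": 0},
  {"x": 0,"y": 0,"z": 0,"ax": 0,"ay": 0,"az": 0},
  {"x": 0,"y": 0,"z": 0,"ax": 0,"ay": 0,"az": 0},
  {"x": 0,"y": 0,"z": 0,"ax": 0,"ay": 0,"az": 0},
  {"x": 0,"y": 0,"z": 0,"ax": 0,"ay": 0,"az": 0},
  {"x": 0,"y": 0,"z": 0,"ax": 0,"ay": 0,"az": 0},
  {"x": 0,"y": 0,"z": 0,"ax": 0,"ay": 0,"az": 0},
  {"x": 0,"y": 0,"z": 0,"ax": 0,"ay": 0,"az": 0},
  {"x": 0,"y": 0,"z": 0,"ax": 0,"ay": 0,"az": 0},
  {"x": 0,"y": 0,"z": 0,"ax": 0,"ay": 0,"az": 0},
  {"x": 0,"y": 0,"z": 0,"ax": 0,"ay": 0,"az": 0},
  {"x": 0,"y": 0,"z": 0,"ax": 0,"ay": 0,"az": 0},
])

```text
time_s: 8.08
tool_pos: [0.6495, -0.235, 0.1593]
orientation: [180.0, 0.0, 90.0]
contact_force: [0.4, -0.5, 0.4]
width: 0.001
```

servo_tool([
  {"x": 0,"y": 0,"z": 0,"ax": 0,"ay": 0,"az": 0},
  {"x": 0,"y": 0,"z": 0,"ax": 0,"ay": 0,"az": 0},
  {"x": 0,"y": 0,"z": 0,"ax": 0,"ay": 0,"az": 0},
  {"x": 0,"y": 0,"z": 0,"ax": 0,"ay": 0,"az": 0},
  {"x": 0,"y": 0,"z": 0,"ax": 0,"ay": 0,"az": 0},
  {"x": 0,"y": 0,"z": 0,"ax": 0,"ay": 0,"az": 0},
  {"x": 0,"y": 0,"z": 0,"ax": 0,"ay": 0,"az": 0},
  {"x": 0,"y": 0,"z": 0,"ax": 0,"ay": 0,"az": 0},
  {"x": 0,"y": 0,"z": 0,"ax": 0,"ay": 0,"az": 0},
  {"x": 0,"y": 0,"z": 0,"ax": 0,"ay": 0,"az": 0},
  {"x": 0,"y": 0,"z": 0,"ax": 0,"ay": 0,"az": 0},
  {"x": 0,"y": 0,"z": 0,"ax": 0,"ay": 0,"az": 0},
])

```text
time_s: 9.08
tool_pos: [0.6495, -0.235, 0.1593]
orientation: [180.0, 0.0, 90.0]
contact_force: [0.7, -0.0, 0.8]
width: -0.003
```

servo_tool([
  {"x": 0,"y": 0,"z": 0,"ax": 0,"ay": 0,"az": 0},
  {"x": 0,"y": 0,"z": 0,"ax": 0,"ay": 0,"az": 0},
  {"x": 0,"y": 0,"z": 0,"ax": 0,"ay": 0,"az": 0},
  {"x": 0,"y": 0,"z": 0,"ax": 0,"ay": 0,"az": 0},
  {"x": 0,"y": 0,"z": 0,"ax": 0,"ay": 0,"az": 0},
  {"x": 0,"y": 0,"z": 0,"ax": 0,"ay": 0,"az": 0},
  {"x": 0,"y": 0,"z": 0,"ax": 0,"ay": 0,"az": 0},
  {"x": 0,"y": 0,"z": 0,"ax": 0,"ay": 0,"az": 0},
])

```text
time_s: 9.75
tool_pos: [0.6495, -0.2351, 0.1593]
orientation: [180.0, 0.0, 90.0]
contact_force: [-0.3, -0.8, -0.4]
width: -0.001
```

Now I'll rise 0.13 m, go back to x = 0.4375 clear of the cans, then across to the cap.

servo_tool([
  {"x": 0,"y": 0,"z": -0.01,"ax": 0,"ay": 0,"az": 0},
  {"x": 0,"y": 0,"z": -0.03,"ax": 0,"ay": 0,"az": 0},
  {"x": 0,"y": 0,"z": -0.03,"ax": 0,"ay": 0,"az": 0},
  {"x": 0,"y": -0.01,"z": -0.03,"ax": 0,"ay": 0,"az": 0},
  {"x": 0,"y": -0.03,"z": -0.03,"ax": 0,"ay": 0,"az": 0},
  {"x": 0,"y": -0.03,"z": 0,"ax": 0,"ay": 0,"az": 0},
  {"x": 0,"y": -0.03,"z": 0,"ax": 0,"ay": 0,"az": 0},
  {"x": 0,"y": -0.03,"z": 0,"ax": 0,"ay": 0,"az": 0},
  {"x": 0,"y": -0.03,"z": 0,"ax": 0,"ay": 0,"az": 0},
  {"x": 0,"y": -0.03,"z": 0,"ax": 0,"ay": 0,"az": 0},
  {"x": 0.01,"y": -0.022,"z": 0,"ax": 0,"ay": 0,"az": 0},
  {"x": 0.03,"y": 0,"z": 0,"ax": 0,"ay": 0,"az": 0},
])

```text
time_s: 10.75
tool_pos: [0.4333, -0.1995, 0.29]
orientation: [-180.0, 0.1, 89.5]
contact_force: [1.2, -0.4, -0.3]
width: 0.004
```

servo_tool([
  {"x": 0.04,"y": 0,"z": 0,"ax": 0,"ay": 0,"az": 0},
  {"x": 0.04,"y": 0,"z": 0,"ax": 0,"ay": 0,"az": 0},
  {"x": 0.04,"y": 0,"z": 0,"ax": 0,"ay": 0,"az": 0},
  {"x": 0.04,"y": 0,"z": 0,"ax": 0,"ay": 0,"az": 0},
  {"x": 0.04,"y": 0,"z": 0,"ax": 0,"ay": 0,"az": 0},
  {"x": 0.04,"y": 0,"z": 0,"ax": 0,"ay": 0,"az": 0},
  {"x": 0.04,"y": 0,"z": 0,"ax": 0,"ay": 0,"az": 0},
  {"x": 0.04,"y": 0,"z": 0,"ax": 0,"ay": 0,"az": 0},
  {"x": 0.04,"y": 0,"z": 0,"ax": 0,"ay": 0,"az": 0},
  {"x": 0.03,"y": 0,"z": 0,"ax": 0,"ay": 0,"az": 0},
  {"x": 0.02,"y": 0,"z": 0,"ax": 0,"ay": 0,"az": 0},
  {"x": 0,"y": 0,"z": 0,"ax": 0,"ay": 0,"az": 0},
])

```text
time_s: 11.75
tool_pos: [0.4372, 0.2201, 0.2896]
orientation: [180.0, -0.1, 90.4]
contact_force: [-0.5, -0.6, -0.9]
width: 0.006
```

```bash
python3 - <<'E'
from h import *
o=[]
for n in ['wrist','side','scene']:
    d=grab(n); W=cloud(d); o.append(cv2.resize(d['img'][...,::-1],(400,300),interpolation=cv2.INTER_AREA))
    q=(abs(W[...,0]-.4375)<.035)&(abs(W[...,1]-.2145)<.035)&(W[...,2]<.045)&(W[...,2]>.028)
    if q.sum()>5: print(n,'cap',W[q].mean(0),(W[q].min(0)+W[q].max(0))/2,q.sum())
cv2.imwrite('pics/w7.png',np.vstack([np.hstack(o[:2]),np.hstack([o[2],o[2]*0])]))
s=manip.observe();print(s['time_s'],s['tool_pos'],s['orientation'],s['contact_force'])
E
```

```text
wrist cap [0.43583652 0.2201609  0.03424724] [0.43580065 0.21923454 0.03297137] 1236
side cap [0.43704495 0.20960826 0.03268181] [0.43673558 0.21144159 0.03219085] 97
scene cap [0.43911112 0.21574923 0.03302331] [0.43734581 0.21648234 0.0326385 ] 181
11.9 [0.43822489 0.2143537  0.28920216] [1.79972137e+02 2.51231460e-02 8.99806970e+01] [ 0.34274445 -1.02385538 -0.18277376]
```

View pics/w7.png

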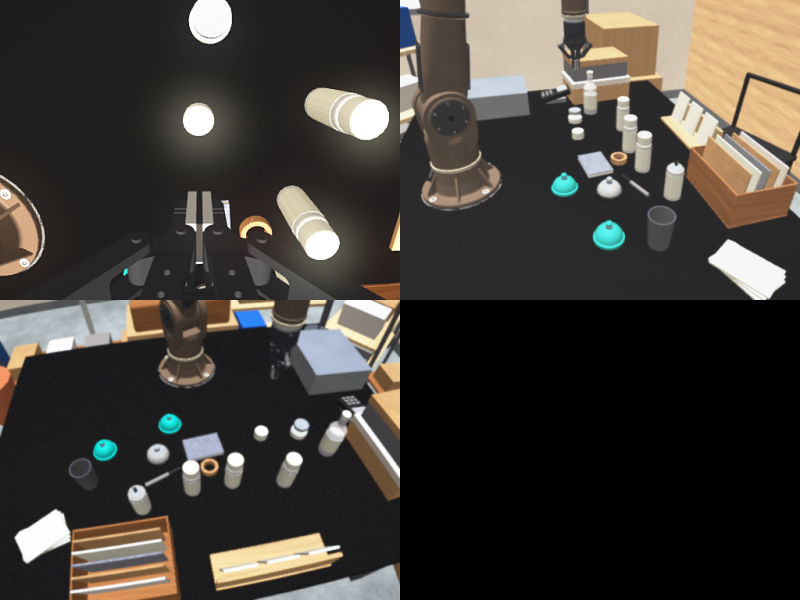

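The cap's centre is at about (0.437,0.2165), seen in the wrist view at (198,119). I'll lower 0.230 m to z ≈ 0.059.

servo_tool([
  {"x": 0.002,"y": -0.001,"z": 0.01,"ax": 0,"ay": 0,"az": 0},
  {"x": 0,"y": 0,"z": 0.03,"ax": 0,"ay": 0,"az": 0},
  {"x": 0,"y": 0,"z": 0.03,"ax": 0,"ay": 0,"az": 0},
  {"x": 0,"y": 0,"z": 0.03,"ax": 0,"ay": 0,"az": 0},
  {"x": 0,"y": 0,"z": 0.03,"ax": 0,"ay": 0,"az": 0},
  {"x": 0,"y": 0,"z": 0.03,"ax": 0,"ay": 0,"az": 0},
  {"x": 0,"y": 0,"z": 0.03,"ax": 0,"ay": 0,"az": 0},
  {"x": 0,"y": 0,"z": 0.02,"ax": 0,"ay": 0,"az": 0},
  {"x": 0,"y": 0,"z": 0.01,"ax": 0,"ay": 0,"az": 0},
  {"x": 0,"y": 0,"z": 0.006,"ax": 0,"ay": 0,"az": 0},
  {"x": 0,"y": 0,"z": 0.003,"ax": 0,"ay": 0,"az": 0},
  {"x": 0,"y": 0,"z": 0,"ax": 0,"ay": 0,"az": 0},
])

```text
time_s: 12.9
tool_pos: [0.4374, 0.2169, 0.0601]
orientation: [180.0, -0.0, 90.0]
contact_force: [0.0, -0.2, -0.5]
width: -0.001
```

servo_tool([
  {"x": 0,"y": 0,"z": 0,"ax": 0,"ay": 0,"az": 0},
  {"x": 0,"y": 0,"z": 0,"ax": 0,"ay": 0,"az": 0},
  {"x": 0,"y": 0,"z": 0,"ax": 0,"ay": 0,"az": 0},
])

```text
time_s: 13.15
tool_pos: [0.4376, 0.2173, 0.0607]
orientation: [179.9, -0.0, 90.0]
contact_force: [0.2, 0.4, 0.2]
width: -0.001
```

```bash
python3 - <<'E'
from h import *
o=[]
for n in ['wrist','side','scene']:
    d=grab(n); W=cloud(d); im=d['img'][...,::-1]
    if n=='side': im=im[110:206,165:293]
    if n=='scene': im=im[110:206,270:398]
    o.append(cv2.resize(im,(400,300),interpolation=cv2.INTER_CUBIC))
    q=(abs(W[...,0]-.4375)<.035)&(abs(W[...,1]-.2145)<.035)&(W[...,2]<.045)&(W[...,2]>.028)
    if q.sum()>5: print(n,'cap',W[q].mean(0),(W[q].min(0)+W[q].max(0))/2,q.sum())
cv2.imwrite('pics/w8.png',np.vstack([np.hstack(o[:2]),np.hstack([o[2],o[2]*0])]))
s=manip.observe();print(s['time_s'],s['tool_pos'],s['orientation'],s['contact_force'])
E
```

```text
wrist cap [0.43571398 0.22515494 0.03415918] [0.43582267 0.22281606 0.03255497] 4474
side cap [0.43688726 0.20999006 0.03281084] [0.43820556 0.21120998 0.03346895] 94
scene cap [0.44051873 0.21494657 0.03274906] [0.43948922 0.21598363 0.03257171] 171
13.3 [0.43732098 0.21714892 0.06022885] [ 1.79953334e+02 -2.24722118e-02  8.99959191e+01] [ 0.38142948 -0.18788929  0.61092117]
```

View pics/w8.png

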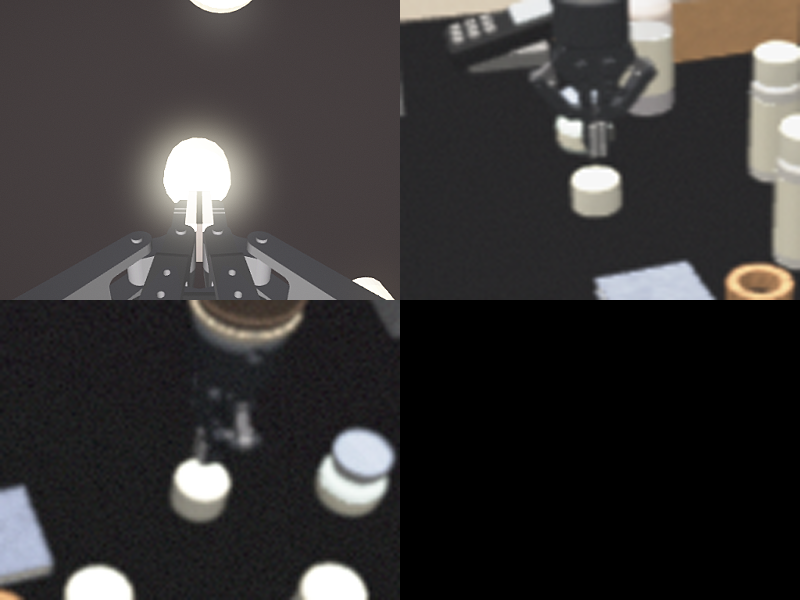

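The tips are centred about 26 mm over the cap (wrist view (198,175), side view (598,180)). I'll trim 1 mm lower and hold.

servo_tool([
  {"x": -0.001,"y": 0,"z": 0.001,"ax": 0,"ay": 0,"az": 0},
  {"x": 0,"y": 0,"z": 0,"ax": 0,"ay": 0,"az": 0},
  {"x": 0,"y": 0,"z": 0,"ax": 0,"ay": 0,"az": 0},
  {"x": 0,"y": 0,"z": 0,"ax": 0,"ay": 0,"az": 0},
  {"x": 0,"y": 0,"z": 0,"ax": 0,"ay": 0,"az": 0},
  {"x": 0,"y": 0,"z": 0,"ax": 0,"ay": 0,"az": 0},
  {"x": 0,"y": 0,"z": 0,"ax": 0,"ay": 0,"az": 0},
  {"x": 0,"y": 0,"z": 0,"ax": 0,"ay": 0,"az": 0},
  {"x": 0,"y": 0,"z": 0,"ax": 0,"ay": 0,"az": 0},
  {"x": 0,"y": 0,"z": 0,"ax": 0,"ay": 0,"az": 0},
  {"x": 0,"y": 0,"z": 0,"ax": 0,"ay": 0,"az": 0},
  {"x": 0,"y": 0,"z": 0,"ax": 0,"ay": 0,"az": 0},
])

```text
time_s: 14.3
tool_pos: [0.4371, 0.216, 0.0588]
orientation: [180.0, -0.0, 90.0]
contact_force: [-0.8, -0.2, -0.1]
width: -0.001
```

servo_tool([
  {"x": 0,"y": 0,"z": 0,"ax": 0,"ay": 0,"az": 0},
  {"x": 0,"y": 0,"z": 0,"ax": 0,"ay": 0,"az": 0},
  {"x": 0,"y": 0,"z": 0,"ax": 0,"ay": 0,"az": 0},
  {"x": 0,"y": 0,"z": 0,"ax": 0,"ay": 0,"az": 0},
  {"x": 0,"y": 0,"z": 0,"ax": 0,"ay": 0,"az": 0},
  {"x": 0,"y": 0,"z": 0,"ax": 0,"ay": 0,"az": 0},
  {"x": 0,"y": 0,"z": 0,"ax": 0,"ay": 0,"az": 0},
  {"x": 0,"y": 0,"z": 0,"ax": 0,"ay": 0,"az": 0},
  {"x": 0,"y": 0,"z": 0,"ax": 0,"ay": 0,"az": 0},
  {"x": 0,"y": 0,"z": 0,"ax": 0,"ay": 0,"az": 0},
  {"x": 0,"y": 0,"z": 0,"ax": 0,"ay": 0,"az": 0},
  {"x": 0,"y": 0,"z": 0,"ax": 0,"ay": 0,"az": 0},
])

```text
time_s: 15.3
tool_pos: [0.4371, 0.216, 0.0588]
orientation: [180.0, 0.0, 90.0]
contact_force: [0.7, -0.5, -0.4]
width: -0.001
```

servo_tool([
  {"x": 0,"y": 0,"z": 0,"ax": 0,"ay": 0,"az": 0},
  {"x": 0,"y": 0,"z": 0,"ax": 0,"ay": 0,"az": 0},
  {"x": 0,"y": 0,"z": 0,"ax": 0,"ay": 0,"az": 0},
  {"x": 0,"y": 0,"z": 0,"ax": 0,"ay": 0,"az": 0},
  {"x": 0,"y": 0,"z": 0,"ax": 0,"ay": 0,"az": 0},
  {"x": 0,"y": 0,"z": 0,"ax": 0,"ay": 0,"az": 0},
  {"x": 0,"y": 0,"z": 0,"ax": 0,"ay": 0,"az": 0},
  {"x": 0,"y": 0,"z": 0,"ax": 0,"ay": 0,"az": 0},
])

```text
time_s: 15.97
tool_pos: [0.4371, 0.216, 0.0588]
orientation: [-180.0, 0.0, 90.0]
contact_force: [-0.6, 0.3, 0.4]
width: -0.001
```

```bash
python3 - <<'E'
from h import *
s=manip.observe();print(s['time_s'],s['tool_pos'],s['orientation'],s['contact_force'])
manip.close_job()
E
```

```text
15.9667 [0.4370568  0.21598561 0.0587518 ] [-1.79999380e+02  2.15536552e-03  8.99960948e+01] [-0.55592758  0.31169322  0.41578847]
the job is handed in; nothing more can be done
```

I rang the bell, pointed at the bare nozzle and then at the loose cap, and handed the job in at 15.97 s with the hand still over the cap.

- **Bell:** I pressed the steel bell's plunger with shut fingertips. It went down about 6 mm and the force reached 13 N, well above the 4 N spring, so it was on its stop. Afterwards the depth images showed it back at 60 mm.
- **Nozzle:** I pointed straight down at the capless can's nozzle from about 25 mm above, for just under 3 s.
- **Cap:** I pointed straight down at the loose cap from about 25 mm above, for about 3 s, and finished there with no contact force beyond sensor noise.

**Checks that failed or disagreed:**
- My first three move calls were refused for an incomplete row format; nothing moved.
- In the side view the fingertips looked off the nozzle. The depth points agreed with the measured position.
- The cameras disagreed on the cap's centre by about 1 cm in y, because each sees it from one side. I used a value in between.

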